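# Find and flag the loose wing knob on an air manifold

### The job

One of the three blue wing knobs on the manifold's sloping panel has worked loose: try them by twisting anticlockwise, leave any that holds firm, and turn the loose one round to its stop, about 70 degrees on. Then take the red marker from among the bottles and stand it upright on the ledge, on the ringed spot in front of the loose knob. Leave the bottles, the carton and the spray can where they stand.

Things in the scene. Friction and masses are not known exactly. Their poses are not given: they have to be found in the camera images.
- manifold: grey air manifold, fixed, 160 mm deep (x), 270 mm wide (y). Origin on the bench under it; x from front (robot side) to back, y left, z up. Front ledge 12 mm high (x -97 to -33 mm); behind it a light grey metal panel slopes up away from the robot at 24 degrees from level (33 mm high in front, 80 mm at the back), with three blue wing knobs square on it, 90 mm apart along y; brass outlets at the back
- wing_a (a point): left blue wing knob: middle of its wing, on the turning axis, 30 mm out from the sloping panel. z points out of the panel along the axis, x along the wing, y across it; turns with the knob. Wing 44 mm long, 11 mm thick, from 9 to 43 mm off the panel, on a round hub of 17 mm radius that reaches 9.5 mm off the panel. Wing directions differ from knob to knob
- knob_a (a joint): turn of the left knob, rad: 0 at the start, grows anticlockwise seen from outside the panel. In each run exactly one of the three knobs, any of them, is loose: it turns with about 0.08 N m, stays where it is left, and has a stop at 1.2. The two tight ones give no more than 0.3 rad of springy play under a twist of 2 N m
- spot_a (a point): centre of the round landing spot (white ring, 54 mm across) on the ledge in front of the left knob, at the ledge's top surface; z up
- wing_b (a point): middle blue wing knob: middle of its wing, on the turning axis, 30 mm out from the sloping panel. z points out of the panel along the axis, x along the wing, y across it; turns with the knob. Wing 44 mm long, 11 mm thick, from 9 to 43 mm off the panel, on a round hub of 17 mm radius that reaches 9.5 mm off the panel. Wing directions differ from knob to knob
- knob_b (a joint): turn of the middle knob, rad: 0 at the start, grows anticlockwise seen from outside the panel. In each run exactly one of the three knobs, any of them, is loose: it turns with about 0.08 N m, stays where it is left, and has a stop at 1.2. The two tight ones give no more than 0.3 rad of springy play under a twist of 2 N m
- spot_b (a point): centre of the round landing spot (white ring, 54 mm across) on the ledge in front of the middle knob, at the ledge's top surface; z up
- wing_c (a point): right blue wing knob: middle of its wing, on the turning axis, 30 mm out from the sloping panel. z points out of the panel along the axis, x along the wing, y across it; turns with the knob. Wing 44 mm long, 11 mm thick, from 9 to 43 mm off the panel, on a round hub of 17 mm radius that reaches 9.5 mm off the panel. Wing directions differ from knob to knob
- knob_c (a joint): turn of the right knob, rad: 0 at the start, grows anticlockwise seen from outside the panel. In each run exactly one of the three knobs, any of them, is loose: it turns with about 0.08 N m, stays where it is left, and has a stop at 1.2. The two tight ones give no more than 0.3 rad of springy play under a twist of 2 N m
- spot_c (a point): centre of the round landing spot (white ring, 54 mm across) on the ledge in front of the right knob, at the ledge's top surface; z up
- marker: red marker, loose, 64 mm tall, about 60 g: a round foot of 40 mm diameter and 7 mm high, above it a nearly straight round body of 27 mm diameter (25 mm near the top) with a white band. Origin: centre of its underside, z up along it
- marker_mid (a point): the red marker's centre, half-way up (32 mm above its underside)
- pill_bottle_mid (a point): small white bottle, 28 mm diameter, 60 mm tall, a bystander standing near the marker; this point is its centre, half-way up; z is up along it
- white_carton_mid (a point): small grey-white card box, 40 x 46 x 51 mm tall, a bystander standing near the marker; this point is its centre, half-way up; z is up along it
- thinner_bottle_mid (a point): white bottle with blue cap, 40 mm diameter, 92 mm tall, a bystander standing near the marker; this point is its centre, half-way up; z is up along it
- can_mid (a point): tall spray can, 66 mm diameter, 225 mm tall, a bystander standing beyond the right end of the manifold; this point is its centre, half-way up; z is up along it
There are look-alikes about, which are no part of the job. What is shaped like the part that bears can_mid but brown or turquoise is not meant.

How it is judged (in metres and radians):
On the way, in this order (a step that is already met when the one before it is completed fails the run):
1. the loose knob is turned by more than 0.95 rad (54 degrees; its stop is at 69) (value of joint any of knob_a, knob_b, knob_c above 0.95 rad), for 0.2 s.
2. the marker stands on the ringed spot in front of that knob (((value of joint knob_a above 0.9 rad and value of joint each of knob_b, knob_c below 0.35 rad and horizontal distance between marker and spot_a below 0.02 m and z of marker in the frame of manifold between 0.009 and 0.017 m and angle between marker's own z axis and vertical below 0.1 rad and linear speed of marker below 0.02 m/s) or (value of joint knob_b above 0.9 rad and value of joint each of knob_a, knob_c below 0.35 rad and horizontal distance between marker and spot_b below 0.02 m and z of marker in the frame of manifold between 0.009 and 0.017 m and angle between marker's own z axis and vertical below 0.1 rad and linear speed of marker below 0.02 m/s) or (value of joint knob_c above 0.9 rad and value of joint each of knob_a, knob_b below 0.35 rad and horizontal distance between marker and spot_c below 0.02 m and z of marker in the frame of manifold between 0.009 and 0.017 m and angle between marker's own z axis and vertical below 0.1 rad and linear speed of marker below 0.02 m/s))), for 0.2 s.
At the end, for the whole second after the job is handed in: the loose knob stays turned over 0.9 rad, the tight ones under 0.35 rad; the marker stands upright (within 6 degrees), at rest on the ledge, within 20 mm of the centre of the spot before the loose knob; the four bystanders stand upright within 30 mm of where they were (((value of joint knob_a above 0.9 rad and value of joint each of knob_b, knob_c below 0.35 rad and horizontal distance between marker and spot_a below 0.02 m and z of marker in the frame of manifold between 0.009 and 0.017 m and angle between marker's own z axis and vertical below 0.1 rad and linear speed of marker below 0.02 m/s) or (value of joint knob_b above 0.9 rad and value of joint each of knob_a, knob_c below 0.35 rad and horizontal distance between marker and spot_b below 0.02 m and z of marker in the frame of manifold between 0.009 and 0.017 m and angle between marker's own z axis and vertical below 0.1 rad and linear speed of marker below 0.02 m/s) or (value of joint knob_c above 0.9 rad and value of joint each of knob_a, knob_b below 0.35 rad and horizontal distance between marker and spot_c below 0.02 m and z of marker in the frame of manifold between 0.009 and 0.017 m and angle between marker's own z axis and vertical below 0.1 rad and linear speed of marker below 0.02 m/s)) and distance of each of pill_bottle_mid, white_carton_mid, thinner_bottle_mid, can_mid from where it was at the start of the episode below 0.03 m and angle between each of pill_bottle_mid, white_carton_mid, thinner_bottle_mid, can_mid's own z axis and vertical below 0.2 rad); the robot touches nothing.
It fails at once if a second (tight) knob forced round beyond 0.45 rad (value of joint each of knob_a, knob_b above 0.45 rad or value of joint each of knob_a, knob_c above 0.45 rad or value of joint each of knob_b, knob_c above 0.45 rad).
It fails at once if a bystander is shifted by more than 30 mm or tipped (distance of any of pill_bottle_mid, white_carton_mid, thinner_bottle_mid, can_mid from where it was at the start of the episode above 0.03 m or angle between any of pill_bottle_mid, white_carton_mid, thinner_bottle_mid, can_mid's own z axis and vertical above 0.35 rad).
It also fails if it takes over 72 s, if anything falls off the work surface, if the arm or the gripper's body presses on something with over 40 N, if the wrist force passes 120 N, or if a joint passes its speed limit or range.

### The arm

A 6-joint arm with a two-finger parallel gripper is mounted at the origin on a cart in front of the work surface, level with it; the furniture and walls round the work are solid. World frame = base frame: x ahead of the robot, y to its left, z up, the work surface at z = 0. Lengths are in m, angles in degrees, forces in N, time in s.
With the tool pointing down it reaches from about 0.325 to 0.85 m from the base axis. Payload 15.5 kg.
Tool frame: the origin (TCP) lies midway between the tips of the shut fingers; the grasp point (between the pads) lies 19 mm behind it; z points along the fingers, y is the line along which they close (so a half turn about z gives the same grasp; the last joint's range is limited). The gripper opens to 91 mm and grips with 3 to 60 N. Pads are 32 mm wide; open, the fingers measure 118 mm over their backs; the gripper's body (76 mm by 178 mm) begins 60 mm behind the grasp point.
Start: joints at [-78.237, 28.281, 77.091, -0, 74.628, -5.472], TCP at [0.185, -0.597, 0.214] pointing down, gripper open.
Joint ranges: [-166.48, 166.48], [-47.26, 123.95], [12.59, 153.08], [-70.14, 250.14], [6.76, 159.57], [-176.63, 176.63]. Speed limits (degrees/s): [108.29, 108.29, 147.25, 172.46, 172.46, 172.46].

### API

Orientations are given as a 3x3 rotation matrix whose columns are the frame's x, y, z axes.
In Python, from bench import ctrl gives the robot as it stands. The module is installed in compiled form; this text tells all that it offers. Calls block until the motion is done:
- ctrl.goto(position, orientation): joint-space move of the TCP to a pose.
- ctrl.move_l(position, vel=0.15, ori=None, contact_N=None): straight line of the TCP; ori=None keeps the orientation; vel is the mean speed in m/s. With contact_N (N) it stops when the force on the tool has changed by that much, and returns True; else False.
- ctrl.movej(angles): joint-space move.
- ctrl.command_gripper(opening): opening from 0.0 (shut) to 1.0 (fully open); the grip force is fixed at half the most; returns when the fingers have stopped.
- ctrl.sleep(seconds).
- ctrl.ik(position, orientation): joint angles nearest the present ones, or None.
- ctrl.read_camera(name): name is "scene" or "top" or "wrist"; returns the picture (400x640x3 uint8, blue, green, red); there is no depth.
- ctrl.camera_params(name): a dict with "fx", "fy", "cx", "cy" (pixels), "pose" (4x4, takes a point from camera to world coordinates); the wrist camera has in their place "T_tool_cam" (4x4, takes a point from camera to tool coordinates, whose origin is the TCP and whose axes are the flange's). Camera axes: x right, y up, looking along -z (the intrinsics and any distortion apply to the point x, -y, -z); pixel columns grow to the right and rows downward; lengths in m; the calibration is good to about 2 mm. A picture is of the moment at which its call begins: read the wrist's pose just before it. camera_params takes no time and is no camera call.
A pose or a line that the arm cannot do raises ctrl.MotionError and nothing moves.
- ctrl.sign_off(): hands the job in; it is judged then, once.
Readings, each from a call of its own:
- ctrl.current_t(): time.
- ctrl.current_q(): joint angles.
- ctrl.current_dq(): joint speeds.
- ctrl.current_effort(): joint torques, N m.
- ctrl.current_tool_pos(): TCP position.
- ctrl.current_eef_rot(): TCP orientation.
- ctrl.current_contact_force(): force on the tool from outside, world axes, zero at the start.
- ctrl.current_wrist_torque(): the same for the moment, N m.
- ctrl.current_grip_width(): opening from 0.0 (shut) to 1.0 (fully open).
- ctrl.current_grasp_force(): force on a finger pad.
Only numpy, scipy, OpenCV 4.12 (cv2) and the standard library are available. Lean on these libraries where they do the work, as an engineer would, in place of code of your own. Each camera call takes 0.05 s, during which the arm holds its last target. There are 200 camera calls.

## Working session

There is one attempt and no reset: what is moved stays moved. The work goes in short steps, each a Python script; the robot and the scene stay as the last script left them, time stands still between calls to the robot, and variables do not carry over. Pictures are saved under pics/ and viewed, at most 10 in all, crops included, and the job is handed in when it is done.

```bash
mkdir -p pics; python3 - <<'E'
from bench import ctrl
import cv2,numpy as np
np.set_printoptions(precision=4,suppress=True)
for n in("scene","top","wrist"):
    im=ctrl.read_camera(n); cv2.imwrite(f"pics/{n}0.png",im); print(n,ctrl.camera_params(n))
print(ctrl.current_t(),ctrl.current_eef_rot())
E
```

```text
scene {'fx': 389.56306125840393, 'fy': 389.56306125840393, 'cx': 318.03558773318287, 'cy': 195.99617138749537, 'pose': array([[ 0.8412,  0.4084, -0.3544,  0.2211],
       [-0.5406,  0.6224, -0.566 , -0.6272],
       [-0.0106,  0.6677,  0.7443,  0.7839],
       [ 0.    ,  0.    ,  0.    ,  1.    ]])}
top {'fx': 388.9761292553046, 'fy': 388.9761292553046, 'cx': 326.4070762239606, 'cy': 203.4684378281913, 'pose': array([[-0.0272,  0.9942, -0.1038,  0.4495],
       [-0.9993, -0.0296, -0.0219, -0.1265],
       [-0.0249,  0.1031,  0.9944,  1.1718],
       [ 0.    ,  0.    ,  0.    ,  1.    ]])}
wrist {'fx': 295.07052704294165, 'fy': 295.07052704294165, 'cx': 315.1947821659131, 'cy': 194.70238478835284, 'T_tool_cam': array([[ 0.0007,  0.9567,  0.2911,  0.0823],
       [ 1.    , -0.0006, -0.0006,  0.0008],
       [-0.0004,  0.2911, -0.9567, -0.1712],
       [ 0.    ,  0.    ,  0.    ,  1.    ]])}
0.15 [[ 0.9551  0.2963 -0.0002]
 [ 0.2963 -0.9551  0.0009]
 [ 0.0001 -0.0009 -1.    ]]
```

View pics/scene0.png

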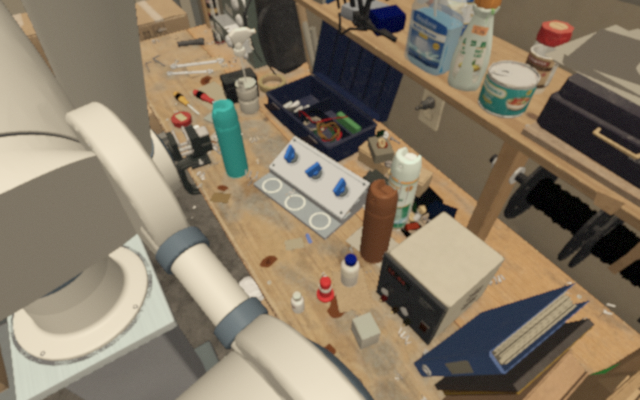

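View pics/top0.png

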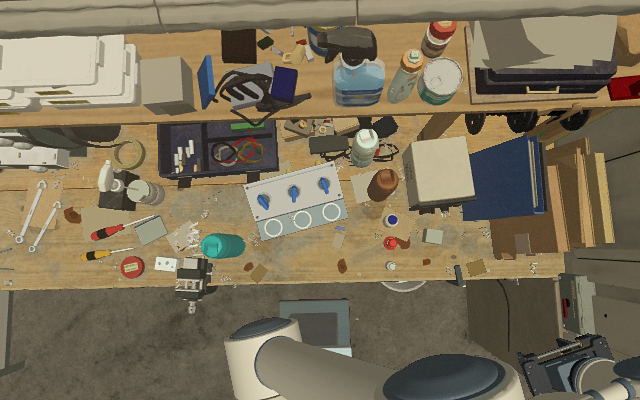

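The top view shows knobs at about (264,201), (294,193), (324,184), with their ringed spots at (273,228), (302,219), (331,212). Red candidates:
- Marker with white band: top (391,243), scene (325,288).
- Tape roll: top (132,267).
- Red cap behind the brown can: scene (413,230).
- Red-handled screwdriver: top (108,231).

I choose (391,243). The white/green can at top (364,148) is the spray can.

```bash
cat > h.py <<'E'
from bench import ctrl
import cv2,numpy as np
from scipy.spatial.transform import Rotation as R
np.set_printoptions(precision=4,suppress=True)
def cam(n):
    p=ctrl.camera_params(n)
    if n=="wrist":
        T=np.eye(4);T[:3,:3]=ctrl.current_eef_rot();T[:3,3]=ctrl.current_tool_pos();p["pose"]=T@p["T_tool_cam"]
    return p
def ray(p,u,v):
    d=p["pose"][:3,:3]@np.array([(u-p["cx"])/p["fx"],-(v-p["cy"])/p["fy"],-1]);return p["pose"][:3,3],d
def onz(p,u,v,z):
    o,d=ray(p,u,v);return o+d*(z-o[2])/d[2]
def proj(p,X):
    c=(np.asarray(X)-p["pose"][:3,3])@p["pose"][:3,:3];return np.array([p["cx"]-p["fx"]*c[0]/c[2],p["cy"]+p["fy"]*c[1]/c[2]])
def lsq(rays):
    A=np.zeros((3,3));b=np.zeros(3)
    for o,d in rays:
        d=d/np.linalg.norm(d);M=np.eye(3)-np.outer(d,d);A+=M;b+=M@o
    return np.linalg.solve(A,b)
E
python3 - <<'E'
from h import *
t=cam("top");s=cam("scene")
S=[onz(t,*u,.012) for u in((273,228),(302,219),(331,212))]
for a,u in zip(S,((272,186),(295,202),(320,221))): print("spot",a,onz(s,*u,.012))
for u in((264,201),(294,193),(324,184)):print("wing",onz(t,*u,.095))
d=S[0]-S[2];print(np.linalg.norm(d[:2]),"yaw",np.degrees(np.arctan2(-d[0],d[1])))
for n,a,b,z in(("marker",(391,243),(325,288),.032),("pill",(391,266),(297,302),.03),("thin",(391,220),(349,268),.046),("carton",(433,236),(365,329),.025)):
    print(n,onz(t,*a,z),lsq([ray(t,*a),ray(s,*b)]))
for n,u,z in(("can",(364,135),.225),("brown",(388,178),.2),("turq",(210,245),.2)):print(n,onz(t,*u,z))
E
```

```text
spot [0.5016 0.0607 0.012 ] [0.5034 0.0595 0.012 ]
spot [ 0.526  -0.0267  0.012 ] [ 0.5265 -0.0249  0.012 ]
spot [ 0.5445 -0.114   0.012 ] [ 0.547  -0.1141  0.012 ]
wing [0.574  0.0716 0.095 ]
wing [ 0.594  -0.0129  0.095 ]
wing [ 0.6168 -0.0975  0.095 ]
0.17985977537402947 yaw 13.796482721914462
marker [ 0.4475 -0.2858  0.032 ] [ 0.448  -0.286   0.0324]
pill [ 0.3814 -0.2832  0.03  ] [ 0.3815 -0.2825  0.0345]
thin [ 0.5135 -0.2868  0.046 ] [ 0.5122 -0.2851  0.0547]
carton [ 0.4645 -0.4098  0.025 ] [ 0.4639 -0.4064  0.0378]
can [ 0.7167 -0.2038  0.225 ]
brown [ 0.6108 -0.262   0.2   ]
turq [0.4551 0.1892 0.2   ]
```

```bash
cat >> h.py <<'E'
YAW=np.radians(13.8);XM=np.array([np.cos(YAW),np.sin(YAW),0]);YM=np.array([-np.sin(YAW),np.cos(YAW),0])
ORG=np.array([.590,-.0100,0]);N=-np.sin(np.radians(24))*XM+np.cos(np.radians(24))*np.array([0,0,1]);XP=np.cross(YM,N) # XP: up the slope
def tool(a): # tool z into the panel, tool x at angle a (rad, ccw from outside) from XP
    x=np.cos(a)*XP+np.sin(a)*YM;z=-N;return np.column_stack([x,np.cross(z,x),z])
E
python3 - <<'E'
from h import *
B=np.array([.592,-.013,.083]);Rt=tool(0)
p=B+N*.13
print(ctrl.current_tool_pos(),XP,N)
mid=np.array([.35,-.45,.30]);D=ctrl.current_eef_rot()
ctrl.goto([.40,-.30,.32],np.array([[1,0,0],[0,-1,0],[0,0,-1.]]))
print(ctrl.current_t());ctrl.goto(p,Rt)
ctrl.sleep(.2);print(ctrl.current_t(),ctrl.current_q(),ctrl.current_tool_pos()-p)
c=cam("wrist");im=ctrl.read_camera("wrist");cv2.imwrite("pics/w1.png",im)
np.save("w1pose.npy",c["pose"])
E
```

```text
[ 0.1851 -0.5967  0.2135] [0.8872 0.2179 0.4067] [-0.395  -0.097   0.9135]
1.575
3.0083 [-16.9968  14.2263 109.3658  20.1232  37.1534  45.2034] [ 0.0004 -0.0008  0.0003]
```

View pics/w1.png

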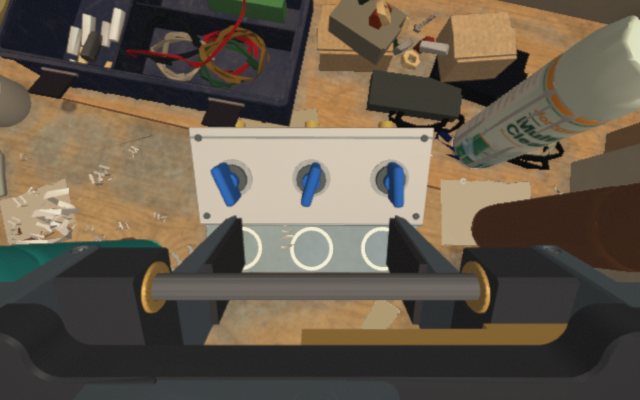

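The wrist view shows the three blue wings at about (227,184), (311,184) and (396,186), with rings at (243,247), (312,247) and (382,248). Next I fit a wing box model to the blue masks of all three cameras together.

```bash
cat > fit.py <<'E'
from h import *
from scipy.optimize import minimize
views=[]
for n,f in(("wrist","w1"),("top","top0"),("scene","scene0")):
    c=ctrl.camera_params(n)
    if n=="wrist":c["pose"]=np.load("w1pose.npy")
    im=cv2.imread(f"pics/{f}.png");h=cv2.cvtColor(im,cv2.COLOR_BGR2HSV)
    m=cv2.inRange(h,(98,140,60),(125,255,255))
    cs=[proj(c,ORG+.085*np.array([0,0,1])+k*YM) for k in(.09,0,-.09)]
    keep=np.zeros_like(m)
    for q in cs: cv2.circle(keep,tuple(int(a) for a in q),34 if n=="wrist" else 16,255,-1)
    m&=keep;print(n,cv2.countNonZero(m),[a.round() for a in cs])
    views.append((c,cv2.GaussianBlur(m,(0,0),1).astype(float)/255))
def wings(P):
    x,y,z,yaw,*a=P
    ym=np.array([-np.sin(yaw),np.cos(yaw),0]);xm=np.array([np.cos(yaw),np.sin(yaw),0])
    n=-np.sin(np.radians(24))*xm+np.cos(np.radians(24))*np.array([0,0,1]);xp=np.cross(ym,n)
    for k,t in zip((.09,0,-.09),a):
        c=np.array([x,y,z])+k*ym;e=np.cos(t)*xp+np.sin(t)*ym;f=np.cross(n,e)
        yield c,[c+i*.022*e+j*.0055*f+l*n for i in(-1,1) for j in(-1,1) for l in(-.021,.013)]
def cost(P,parts=False):
    P=np.array(P)*SC;out=[]
    for (c,m) in views:
        r=np.zeros(m.shape,np.uint8)
        for _,pts in wings(P):
            h=cv2.convexHull(np.array([proj(c,q) for q in pts],np.float32))
            cv2.fillConvexPoly(r,np.round(h*16).astype(np.int32),255,cv2.LINE_AA,4)
        r=cv2.GaussianBlur(r,(0,0),1)/255.
        out.append(((r-m)**2).sum()/m.sum())
    return out if parts else sum(out)
SC=np.array([.01,.01,.01,.03,.2,.2,.2])
best=None
for a0 in([.5,-.25,.1],):
    P=np.array([.592,-.013,.083,YAW]+a0)/SC
    for _ in range(4):
        r=minimize(cost,P,method="Powell",options=dict(xtol=1e-3));P=r.x
        r=minimize(cost,P,method="Nelder-Mead",options=dict(maxiter=800));P=r.x
P=P*SC;print(P[:3],np.degrees(P[3:]),cost(P/SC,True))
np.save("fit.npy",P)
print("mid in manifold frame",(P[:3]-ORG)@XM,(P[:3]-ORG)@YM)
E
python3 fit.py
```

```text
wrist 1826 [array([225., 188.]), array([310., 188.]), array([396., 188.])]
top 174 [array([263., 203.]), array([293., 195.]), array([324., 186.])]
scene 283 [array([288., 153.]), array([312., 169.]), array([338., 187.])]
[ 0.5945 -0.0092  0.079 ] [ 14.4271  17.78   -14.5893   7.294 ] [np.float64(0.22919175960370447), np.float64(0.42846344010880427), np.float64(0.7332984353243953)]
mid in manifold frame 0.004581312131938569 -0.0003139439237717451
```

```bash
cat >> h.py <<'E'
W=dict(zip("abc",[np.array([.5945,-.0092,.080])+k*YM for k in(.09,0,-.09)]))
A=dict(zip("abc",np.load("fit.npy")[4:]))
def tq(): return float(np.dot(ctrl.current_wrist_torque(),N))
def grip(k,off=.015,half=0):
    Rt=tool(A[k]+half*np.pi)
    ctrl.goto(W[k]+N*.06,Rt);ctrl.command_gripper(.42)
    hit=ctrl.move_l(W[k]-N*off,.08,contact_N=12);print(k,"hit",hit,(ctrl.current_tool_pos()-W[k])@N)
    ctrl.command_gripper(0);print("width mm",ctrl.current_grip_width()*91,"force",ctrl.current_contact_force(),"tq",tq())
def release(k):
    ctrl.command_gripper(.42);ctrl.move_l(ctrl.current_tool_pos()+N*.06,.15)
E
sed -i 's/YAW=np.radians(13.8)/YAW=np.radians(14.1)/' h.py
python3 - <<'E'
from h import *
for k in "abc":
  for half in(0,1,-1):
    for d in(0,72):
        try:q=ctrl.ik(W[k]-.015*N,tool(A[k]+half*np.pi+np.radians(d)))
        except Exception as e:q=e
        print(k,half,d,q)
grip("b");p=ctrl.current_tool_pos();t0=tq()
for d in(4,8):
    ctrl.goto(p,tool(A["b"]+np.radians(d)));ctrl.sleep(.15);print(d,tq()-t0,ctrl.current_contact_force())
print(ctrl.current_t(),ctrl.current_grip_width()*91)
E
```

```text
a 0 0 [ -1.9558  30.9151 113.0222  26.8925  14.4008  31.3276]
a 0 72 [ -1.9558  30.9151 113.0222  26.8925  14.4008 -40.6724]
a 1 0 [  -1.9558   30.9151  113.0222   26.8925   14.4008 -148.6724]
a 1 72 [ -1.9558  30.9151 113.0222  26.8925  14.4008 139.3276]
a -1 0 [  -1.9558   30.9151  113.0222   26.8925   14.4008 -148.6724]
a -1 72 [ -1.9558  30.9151 113.0222  26.8925  14.4008 139.3276]
b 0 0 [-12.675   31.8338 110.0324  33.3426  19.4729  48.0296]
b 0 72 [-12.675   31.8338 110.0324  33.3426  19.4729 -23.9704]
b 1 0 [ -12.675    31.8338  110.0324   33.3426   19.4729 -131.9704]
b 1 72 [-12.675   31.8338 110.0324  33.3426  19.4729 156.0296]
b -1 0 [ -12.675    31.8338  110.0324   33.3426   19.4729 -131.9704]
b -1 72 [-12.675   31.8338 110.0324  33.3426  19.4729 156.0296]
c 0 0 [-21.8922  33.5246 104.8485  33.5202  25.6481  18.2976]
c 0 72 [-21.8922  33.5246 104.8485  33.5202  25.6481 -53.7024]
c 1 0 [ -21.8922   33.5246  104.8485   33.5202   25.6481 -161.7024]
c 1 72 [-21.8922  33.5246 104.8485  33.5202  25.6481 126.2976]
c -1 0 [ -21.8922   33.5246  104.8485   33.5202   25.6481 -161.7024]
c -1 72 [-21.8922  33.5246 104.8485  33.5202  25.6481 126.2976]
b hit False -0.014661178007664404
width mm 10.662156966428421 force [-1.0444  9.1096  6.3496] tq -0.03942595667107347
4 0.021249847788238758 [0.0308 2.2712 0.4697]
8 0.008802133008798084 [-0.7366  1.6334  1.5748]
6.8 10.661361802859048
```

Knob b turns with almost no torque, so it is the loose one. I'll carry on toward the stop while watching the torque.

```bash
python3 - <<'E'
from h import *
p=ctrl.current_tool_pos()
for d in list(range(16,65,8))+[67,69,71]:
    ctrl.goto(p,tool(A["b"]+np.radians(d)));print(d,round(tq(),3),ctrl.current_contact_force())
    if d>60 and abs(tq())>.6:break
ctrl.sleep(.3);print(tq());release("b")
ctrl.goto(W["b"]+N*.13,tool(0));ctrl.sleep(.1);print(ctrl.current_t())
c=cam("wrist");im=ctrl.read_camera("wrist");np.save("w2pose.npy",c["pose"])
print([proj(c,ORG+np.array([0,0,.012])-.065*XM+k*YM) for k in(.09,0,-.09)])
cv2.imwrite("pics/w2.png",im)
E
```

```text
16 0.109 [-0.0464  0.9573  0.9681]
24 0.066 [ 0.0617 -1.4616  1.2146]
32 0.043 [ 0.2703 -2.6763  1.5849]
40 0.084 [-0.2692 -4.3526  0.3872]
48 0.094 [ 0.0152 -4.664   0.254 ]
56 0.092 [-0.5254 -6.4732  0.0298]
64 0.075 [ 0.4151 -5.7252  0.8758]
67 -0.559 [ 1.3699 -5.0793  0.3372]
69 -0.998 [ 0.5325 -5.0776  0.3945]
-1.124899006709717
11.725
[array([242.5812, 249.0757]), array([314.2543, 249.2207]), array([385.9248, 249.3657])]
```

View pics/w2.png

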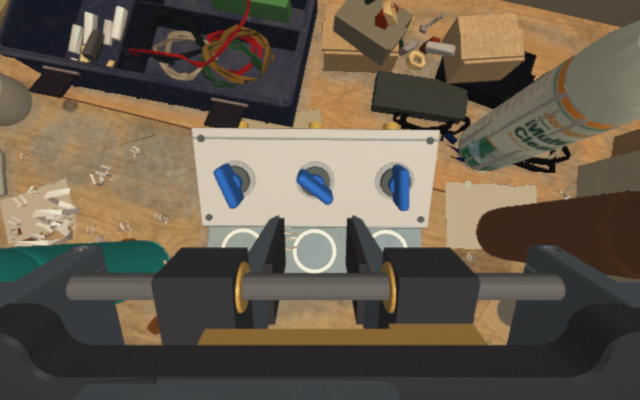

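The wing has turned to about 54° (its ends are now at (300,172) and (330,202)) and the stop torque was reached. Ring b is centred at about (314,251). Next I check the marker close up.

```bash
python3 - <<'E'
from h import *
c=ctrl.camera_params("wrist");c["pose"]=np.load("w2pose.npy")
for u in((243,250),(314.5,251),(386,251)):print("spot",onz(c,*u,.012))
Rd=np.diag([1.,-1,-1])
ctrl.move_l(ctrl.current_tool_pos()+[-.03,0,.08],.25)
ctrl.goto([.448,-.286,.17],Rd);ctrl.command_gripper(.78);ctrl.sleep(.1)
c=cam("wrist");im=ctrl.read_camera("wrist");np.save("w3pose.npy",c["pose"]);cv2.imwrite("pics/w3.png",im)
print(ctrl.current_t(),proj(c,[.448,-.286,.064]),proj(c,[.448,-.286,0]))
E
```

```text
spot [0.5041 0.0606 0.012 ]
spot [ 0.5249 -0.0267  0.012 ]
spot [ 0.5469 -0.1137  0.012 ]
14.2 [314.0892 193.0091] [314.2542 177.6217]
```

View pics/w3.png

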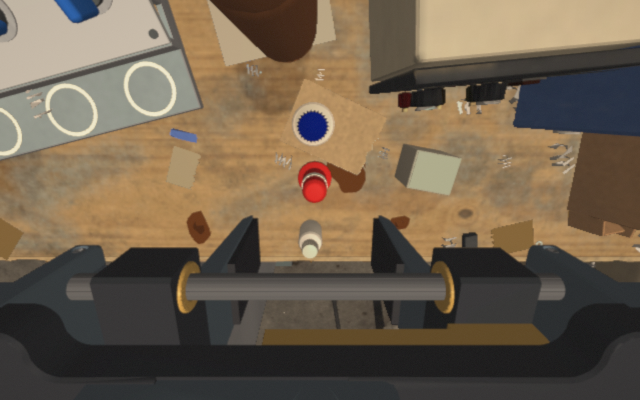

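The red marker with white band and wide foot is at (314,182). The pill bottle (311,238) and thinner bottle (313,124) are in line with it along x, so closing along y is clear.

```bash
python3 - <<'E'
from h import *
c=ctrl.camera_params("wrist");c["pose"]=np.load("w3pose.npy")
a=onz(c,314.5,188,.064);b=onz(c,314.5,175.5,.004);print(a,b)
m=(a+b)/2; m[1]=(m[1]-.286)/2
print(m)
ctrl.goto([m[0],m[1],.11],np.diag([1.,-1,-1]))
hit=ctrl.move_l([m[0],m[1],.024],.08,contact_N=8);print(hit,ctrl.current_tool_pos())
ctrl.command_gripper(0);print("w",ctrl.current_grip_width()*91,ctrl.current_grasp_force(),ctrl.current_contact_force())
g=ctrl.current_tool_pos()[2]
ctrl.move_l([m[0],m[1],.024+.13],.12)
Rp=np.column_stack([XM,-YM,[0,0,-1.]])
s=np.array([.5255,-.0262])
ctrl.goto([s[0]-.01,s[1],.15],Rp);print("w",ctrl.current_grip_width()*91)
ctrl.move_l([s[0],s[1],.012+g+.02],.12);ctrl.sleep(.2)
hit=ctrl.move_l([s[0],s[1],.012+g-.004],.02,contact_N=4);print(hit,ctrl.current_tool_pos(),g,ctrl.current_contact_force(),ctrl.current_t())
c=cam("wrist");cv2.imwrite("pics/w4.png",ctrl.read_camera("wrist")[:320]);print(proj(c,[*s,.012]))
cv2.imwrite("pics/top4.png",cv2.resize(ctrl.read_camera("top")[150:290,220:440],None,fx=3,fy=3))
E
```

```text
[ 0.4531 -0.2864  0.064 ] [ 0.4515 -0.2863  0.004 ]
[ 0.4523 -0.2862  0.034 ]
False [ 0.4525 -0.2864  0.0244]
w 25.080235719793635 29.998832568526268 [-0.9574 -0.225   1.3148]
w 25.20979696287344
True [ 0.5254 -0.0262  0.0359] 0.023994232906702037 [-0.7236  0.1489  7.1216] 20.8833
[313.8828 225.3833]
```

View pics/w4.png

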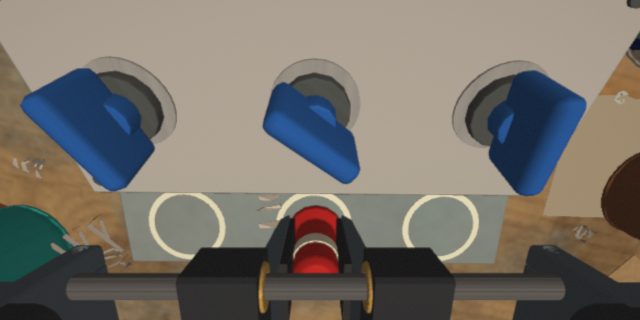

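Rings a and c at (187,226) and (440,227) put ring b's centre at (313.5,226.5), against (313.9,225.4) predicted, so the marker is on the spot. Next: release, retreat and check.

```bash
python3 - <<'E'
from h import *
ctrl.command_gripper(.6);ctrl.sleep(.2)
p=ctrl.current_tool_pos();ctrl.move_l(p+[0,0,.12],.1);ctrl.move_l(p+[-.05,0,.16],.15);ctrl.sleep(.5)
c=cam("wrist");im=ctrl.read_camera("wrist");cv2.imwrite("pics/w5.png",im)
print(proj(c,[.5255,-.0262,.012]),proj(c,[.5255,-.0262,.076]),ctrl.current_t(),ctrl.current_contact_force())
E
```

```text
[324.8912 134.3625] [326.9457 140.7156] 24.2833 [-0.0365  0.2965  0.2462]
```

View pics/w5.png

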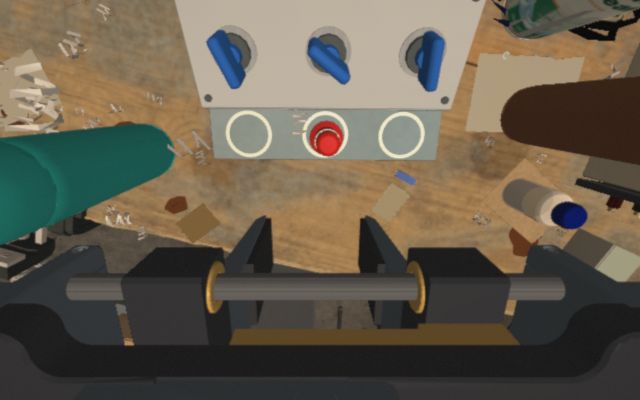

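The marker stands upright inside ring b: its foot is at about (326,137), the ring centre at (325,134). That is a few mm off, well inside the 20 mm limit. The wing is still turned and the gripper is clear.

```bash
python3 -c "
from bench import ctrl
print(ctrl.sign_off())"
```

```text
the job is handed in; nothing more can be done
None
```

The loose knob was the middle one (b): I turned it to its stop, stood the red marker upright on the ring in front of it, and handed the job in at about 24 s; knobs a and c were never tried, because b was the first I twisted.

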